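# Set the bend-angle dial and clamp it

## Robot

A 6-joint arm with a two-finger parallel gripper is mounted at the origin on the work surface. World frame = base frame: x ahead of the robot, y to its left, z up, the work surface at z = 0. Lengths are in m, angles in degrees, forces in N, time in s.
With the tool pointing down it reaches from about 0.375 to 0.9 m from the base axis. Payload 3.1 kg.
Tool frame: the origin (TCP) lies on the mounting face of the last link; the fingertips stand 182 mm ahead of it and the grasp point (between the pads) lies 164 mm ahead of it (tips_ahead is the distance from the TCP to the fingertips, in m); x points along the fingers, y is the direction in which the jaws open and shut, and the axes are right-handed (so a half turn about x gives the same grasp; the last joint's range is limited). The gripper opens to 87 mm and grips with 3 to 60 N. Pads are 19 mm wide; open, the fingers measure 117 mm over their backs; the gripper's body (75 mm by 190 mm) begins 51 mm behind the grasp point.
Start: joints at [-83.738, 30.224, 82.088, -0, 67.689, -10.227], TCP at [0.177, -0.599, 0.405] pointing down, gripper open.
Joint ranges: [-176.69, 176.69], [-43.24, 126.21], [12.49, 139.97], [-82, 262], [0, 151.66], [-163.58, 163.58]. Speed limits (degrees/s): [159.86, 159.86, 180, 180, 180, 180].

## Interface

Orientations are given as a 3x3 rotation matrix whose columns are the frame's x, y, z axes.
In Python, from bench import get_state, grab_frame, get_calibration, close_job, tips_ahead gives the robot as it stands. The module is installed in compiled form; this text tells all that it offers.
- The arm moves only by the shell command python3 -m creep 'ROWS' [FORCE]. ROWS is text: rows parted by semicolons, each of 5 numbers parted by spaces: the shift along the tool's x, y, z in cm, then the turn about the tool's x in rad, then the closure, from -1 (fully open) to 1 (shut), so that 0 is half open. A call has 1 to 20 rows; each row shifts and turns the commanded pose from where the row before left it, along the tool's axes as they then stand; what a row does not reach is not made up. A row lasts 1/10 s, in which the tool goes at most 50 mm and 8.59 degrees, less where a joint would pass 70% of its speed; a pose out of reach is approached as far as the arm can. A call with a gripper value outside its range is refused whole. The fingers move at their own pace and stop on an object; FORCE is the grip in N (left out, the last holds). Time passes only in rows, so rows that do not move let the fingers close. It gives the time, the measured TCP pose, the force and the opening at its end, in the units of the state.
- get_state(): the state, without advancing time (a new reading comes with each control period).
- grab_frame(name): name is "scene" or "top" or "wrist"; returns the picture (384x512x3 uint8, blue, green, red); there is no depth.
- get_calibration(name): a dict with "fx", "fy", "cx", "cy" (pixels), "D" ([k1, k2, p1, p2, k3] as OpenCV has them; the pictures are not rectified), "origin" and "attitude" of the camera in the world; the wrist camera has in their place "hand_eye" (4x4, takes a point from camera to tool coordinates, whose origin is the TCP and whose axes are the tool frame's). Camera axes: x right, y up, looking along -z (the intrinsics and any distortion apply to the point x, -y, -z); pixel columns grow to the right and rows downward; lengths in m; the calibration is good to about 2 mm. A picture is of the moment at which its call begins: read the wrist's pose just before it. get_calibration takes no time and is no camera call.
- close_job(): hands the job in, once; it reports no verdict.
The state is a dict: "time_s": time; "q": joint angles; "dq": joint speeds; "tau": joint torques, N m; "tool_pos": TCP position; "eef_rot": TCP orientation; "ft_force": force on the tool from outside, world axes, zero at the start; "ft_torque": the same for the moment, N m; "width": finger opening in m.
Only numpy, scipy, OpenCV 4.12 (cv2) and the standard library are available. Lean on these libraries where they do the work, as an engineer would, in place of code of your own. Each camera call takes 0.05 s, during which the arm holds its last target. There are 200 camera calls.

## Task

Set the angle stop of the busbar bender: with the fingertips, push the dial round by its upright peg until the dark index mark on the dial lines up with the one long line of the scale ring, then push the clamp lever all the way over to its stop pin to lock it, leaving the dial on the line. Push lightly: nothing is to be pinched, gripped or lifted, and the loose things around the unit stay where they are.

Things in the scene. Friction and masses are not known exactly. Their poses are not given: they have to be found in the camera images.
- bender: Fixed angle-stop unit of a busbar bender: steel plate (x -125 to 125, y -205 to 135, 12 mm thick) with a green drum (radius 104, top 44 mm above the bench). Origin on the bench, on the dial's vertical axis; x roughly away from the robot, y to the left, z up, yaw within 15 degrees. Clamp lever on its right (-y) side; its fixed stop pin (14 mm thick, top 54 mm up) at x 37, y -163.
- scale_ring: Fixed light-metal ring on the drum, radius 104 mm, top 52 mm above the bench. Origin on the dial's axis, 44 mm above the bench. Its +x axis points along the target: the one long line (31 x 4.5 mm) from the dial's edge to the ring's rim; the other lines, every 15 degrees, are short (10 mm) and thin. The ring is set anew each time: long line 6 degrees right to 46 left of the bender's x axis.
- dial (a joint): Angle (rad) of the dial's index mark from the bender's +x axis, counter-clockwise from above positive; -2.2 to 2.2. Starts at -1.5 to -0.6, right of the long line, so it must turn counter-clockwise. Grey knurled disc, radius 68 mm, top 64 mm above the bench. Takes 0.15 N m (3 N at the peg) to turn; no spring, stays where it is left. The lever does not move it.
- dial_mark (a point): Outer end of the dark index mark on the dial's top face: 66 mm from the dial's axis, 64 mm above the bench. The mark is a radial line 40 mm long and 4.5 mm wide.
- dial_peg (a point): Centre of the top of the black peg that stands on the dial, opposite the index mark: 18 mm thick, 34 mm tall, its axis 50 mm from the dial's axis, its top 98 mm above the bench. The peg is what the fingers push, from its side.
- clamp_lever (a joint): Angle (rad) of the clamp lever about its vertical pivot, counter-clockwise seen from above positive. 0: the lever points to the unit's right (-y). It starts unlocked, between 0 and 0.25; its stop is at 1.35, pointing nearly to the unit's +x (locked from 1.15 on). Needs 0.2 N m (2.5 N at the knob), no spring, stays where it is left.
- lever_knob (a point): Centre of the top of the upright black knob at the lever's free end: 20 mm thick, its top 82 mm and its foot 46 mm above the bench, 80 mm from the pivot. The lever's flat steel bar (14 mm wide) has its top 54 mm above the bench.
- lever_pivot (a point): On the lever's pivot axis, top of its hub, 56 mm above the bench; at x -20, y -165 mm of the bender.
- copper_bar: Loose copper bar offcut 130 x 30 x 10 mm, lying left of the unit; origin at the centre of its underside, x along it. Leave alone.
- insulator_a: Loose reddish-brown standoff insulator, 36 mm thick, 40 mm tall, standing on the bench beyond the unit; origin at the centre of its underside. Leave alone.
- insulator_b: Another such insulator, standing left of the unit; origin at the centre of its underside. Leave alone.
- tape: Loose yellow tape measure case 68 x 42 x 30 mm, lying beyond the unit to the right; origin at the centre of its underside. Leave alone.

How it is judged (in metres and radians):
On the way, in this order (a step that is already met when the one before it is completed fails the run):
1. the dial's index mark stands still on the long scale line while the lever is still unlocked (y of dial_mark in the frame of scale_ring between -0.004 and 0.004 m and x of dial_mark in the frame of scale_ring above 0.05 m and velocity of joint dial between -0.05 and 0.05 rad/s and value of joint clamp_lever below 0.6 rad), for 0.3 s.
2. the clamp lever is pushed over to its locked side (value of joint clamp_lever above 1.15 rad), for 0.2 s.
At the end, for the whole second after the job is handed in: The outer end of the index mark lies within 4 mm (3.5 degrees) sideways of the middle of the long scale line, the dial is still, and the clamp lever stands at 1.15 rad or beyond (stop at 1.35) (y of dial_mark in the frame of scale_ring between -0.004 and 0.004 m and x of dial_mark in the frame of scale_ring above 0.05 m and velocity of joint dial between -0.05 and 0.05 rad/s and value of joint clamp_lever above 1.15 rad); the robot touches nothing.
It fails at once if a loose thing (copper bar, insulator, tape measure) is moved more than 20 mm or lifted (distance of any of copper_bar, insulator_a, insulator_b, tape from where it was at the start of the episode above 0.02 m).
It fails at once if the dial or its peg is pinched or pushed with more than 35 N (contact force between the fingers and dial above 35 N).
It fails at once if the lever is pinched or pushed with more than 35 N (contact force between the fingers and clamp_lever above 35 N).
It also fails if it takes over 54 s, if anything falls off the work surface, if the arm or the gripper's body presses on something with over 40 N, if the wrist force passes 120 N, or if a joint passes its speed limit or range.

## Working session

There is one attempt and no reset: what is moved stays moved. The work goes in short steps, Python scripts to look and compute and a shell command to move; the robot and the scene stay as the last step left them, time stands still between calls to the robot, and variables do not carry over. Pictures are saved under pics/ and viewed, about 8 in all and at most 12, crops included, and the job is handed in when it is done.

```bash
mkdir -p pics; ls; python3 - <<'E'
from bench import *
import cv2
s=get_state();print(s)
for n in ("top","scene"):
    print(n,get_calibration(n)); cv2.imwrite(f"pics/{n}0.png",grab_frame(n))
print(get_calibration("wrist"),tips_ahead)
E
```

```text
pics
{'time_s': 0.0, 'q': array([-8.37410554e+01,  3.02757659e+01,  8.21564239e+01, -2.10279912e-03,
        6.76882186e+01, -1.02280342e+01]), 'dq': array([-0.0564083 ,  0.04450255, -0.02669046, -0.0683827 , -0.08089202,
        0.01678258]), 'tau': array([-3.38836116e-04, -4.40041780e+01, -1.76589721e+01,  6.32948452e-02,
        5.81247511e-02, -1.76362405e-04]), 'tool_pos': array([ 0.17735114, -0.59894475,  0.40380533]), 'eef_rot': array([[-2.62862906e-04,  2.83810555e-01, -9.58880336e-01],
       [ 2.08529381e-03, -9.58878129e-01, -2.83810474e-01],
       [-9.99997791e-01, -2.07415048e-03, -3.39774904e-04]]), 'ft_force': array([ 0.41524725, -0.73859057,  0.29439031]), 'ft_torque': array([-0.00224059,  0.01943481, -0.02933659]), 'width': 0.08735014784357391}
top {'fx': 403.31236638167024, 'fy': 403.31236638167024, 'cx': 253.97080522701535, 'cy': 201.81882852761058, 'D': array([-0.01617876,  0.        ,  0.        ,  0.        ,  0.        ]), 'origin': array([0.59519996, 0.06791148, 1.03254159]), 'attitude': array([[-0.00465503,  0.99899228, -0.04464036],
       [-0.99998858, -0.
[... 317 characters left out ...]
, 'attitude': array([[-0.85847738, -0.38591177,  0.33777019],
       [ 0.51280369, -0.65491568,  0.55508361],
       [ 0.00699769,  0.64973652,  0.76012728]])}
{'fx': 311.5687033609282, 'fy': 311.5687033609282, 'cx': 257.4733315401141, 'cy': 189.1656364660433, 'D': array([-0.00394063,  0.        ,  0.        ,  0.        ,  0.        ]), 'hand_eye': array([[ 1.35355981e-03,  2.49039291e-01, -9.68492436e-01,
         2.01695987e-02],
       [ 9.99999073e-01, -1.95588224e-04,  1.34729953e-03,
        -1.22771045e-04],
       [ 1.46104803e-04, -9.68493363e-01, -2.49039325e-01,
        -6.77353997e-02],
       [ 0.00000000e+00,  0.00000000e+00,  0.00000000e+00,
         1.00000000e+00]])} 0.1822
```

View pics/top0.png

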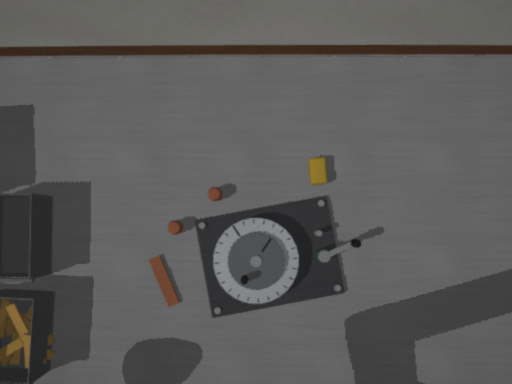

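View pics/scene0.png

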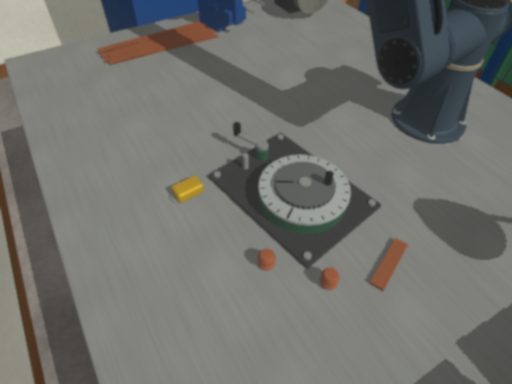

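```bash
cat > h.py <<'E'
import numpy as np, cv2
from bench import *
def cam(n,s=None):
    c=get_calibration(n); K=np.array([[c['fx'],0,c['cx']],[0,c['fy'],c['cy']],[0,0,1]])
    if n=='wrist':
        s=s or get_state(); T=np.eye(4);T[:3,:3]=s['eef_rot'];T[:3,3]=s['tool_pos'];M=T@c['hand_eye'];R,o=M[:3,:3],M[:3,3]
    else: R,o=np.array(c['attitude']),np.array(c['origin'])
    return K,np.array(c['D']),R,o
def proj(P,C):
    K,D,R,o=C; p=(np.atleast_2d(P)-o)@R*[1,-1,-1]
    return cv2.projectPoints(p.reshape(-1,1,3),np.zeros(3),np.zeros(3),K,D)[0].reshape(-1,2)
def back(uv,z,C):
    K,D,R,o=C; u=cv2.undistortPoints(np.array(uv,float).reshape(-1,1,2),K,D).reshape(-1,2)
    d=np.c_[u[:,0],-u[:,1],-np.ones(len(u))]@R.T
    return o+d*((z-o[2])/d[:,2])[:,None]
def ortho(img,C,z,x0,x1,y0,y1,mm=0.5):
    # rows: x decreasing downward, cols: y decreasing rightward
    X=np.arange(x1,x0,-mm/1e3);Y=np.arange(y1,y0,-mm/1e3)
    g=np.stack(np.meshgrid(X,Y,indexing='ij'),-1).reshape(-1,2)
    p=proj(np.c_[g,np.full(len(g),z)],C).reshape(len(X),len(Y),2).astype(np.float32)
    return cv2.remap(img,p[...,0],p[...,1],cv2.INTER_CUBIC)
E
python3 - <<'E'
from h import *
C=cam('top');I=cv2.imread('pics/top0.png')
print(back([(256,261)],.064,C),back([(237,230)],.052,C),back([(244,279)],.098,C),back([(267,243)],.064,C),back([(356,243)],.082,C),back([(324,256)],.056,C))
print('bolts',back([(202,226),(321,203),(338,288),(217,311)],.014,C), back([(318,233)],.054,C))
print('loose',back([(215,194),(176,227)],.04,C),back([(318,171)],.03,C))
o=ortho(I,C,.058,.33,.62,-.22,.20,.55)
o=np.clip(o*1.6,0,255).astype(np.uint8)
cv2.imwrite('pics/o1.png',o);print(o.shape)
E
```

```text
[[0.49693073 0.06246894 0.064     ]] [[0.57076377 0.10813553 0.052     ]] [[0.45928666 0.09047334 0.098     ]] [[0.53967222 0.03593249 0.064     ]] [[ 0.53961801 -0.17283205  0.082     ]] [[ 0.50726739 -0.10162303  0.056     ]]
bolts [[ 0.58027981  0.19792964  0.014     ]
 [ 0.63694209 -0.10292282  0.014     ]
 [ 0.4233692  -0.14315981  0.014     ]
 [ 0.36783246  0.16032013  0.014     ]] [[ 0.56261762 -0.08807762  0.054     ]]
loose [[0.65929216 0.16262627 0.04      ]
 [0.57848546 0.25854228 0.04      ]] [[ 0.71633754 -0.09371842  0.03      ]]
(528, 764, 3)
```

View pics/o1.png

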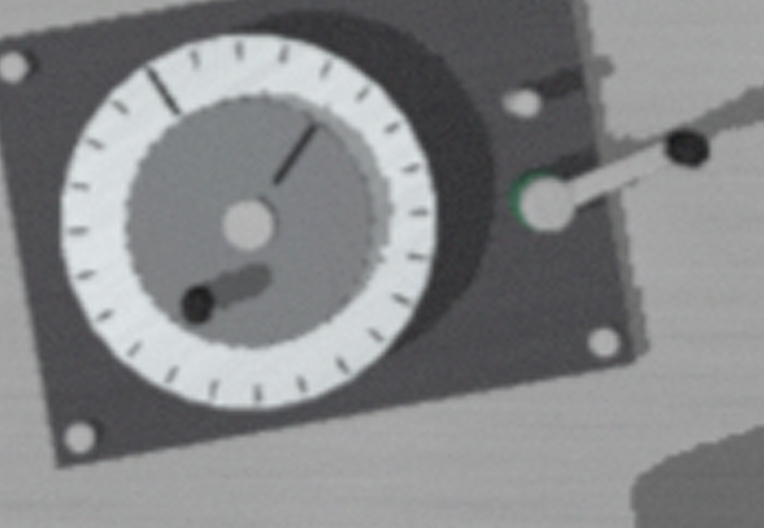

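The top view shows the long line at 33° world (ortho pixels 149,68 to 179,114). The mark is at -35° (317,125) and the peg at about (0.457, 0.092). The lever is at about 0.25 rad, with its knob at (0.540, -0.173). The dial has to turn about 68° counter-clockwise, so I'll push the peg toward -y with the fingers shut.

```bash
python3 -m creep '0 0 -2 0.144 1;0 0 -2 0.144 1;0 0 -4 0 1;0 0 -4 0 1;0 0 -4 0 1;0 0 -4 0 1;0 0 -4 0 1;0 0 -3 0 1;0 -3 0 0 1;0 -4 0 0 1;0 -4 0 0 1;0 -4 0 0 1;0 -4 0 0 1;0 -4 0 0 1;0 -4 0 0 1;0 -4 0 0 1;0 -4 0 0 1;0 -4 0 0 1;0 -4 0 0 1;0 -4 0 0 1'; python3 -m creep '0 -4 0 0 1;0 -4 0 0 1;0 -4 0 0 1;0 -4 0 0 1;0 -4 0 0 1;0 -4 0 0 1;0 -2 0 0 1;0 0 0 0 1;0 0 0 0 1'; python3 -c "
from bench import get_state as g
s=g();print(s['tool_pos'],s['eef_rot'],s['q'],s['width'])"
```

```text
time_s: 2.1
tool_pos: [0.4461, -0.1192, 0.4046]
eef_rot: [[-0.0, -0.001, -1.0], [0.0, -1.0, 0.001], [-1.0, -0.0, 0.0]]
ft_force: [0.2, -0.1, -0.4]
width: 0.0006
time_s: 3.0
tool_pos: [0.4463, 0.1393, 0.4045]
eef_rot: [[-0.001, 0.001, -1.0], [-0.001, -1.0, -0.001], [-1.0, 0.001, 0.001]]
ft_force: [-0.9, -0.5, -0.2]
width: 0.0008
[0.44633302 0.13933812 0.40450566] [[-6.43220136e-04  1.24240053e-03 -9.99999021e-01]
 [-5.79256532e-04 -9.99999061e-01 -1.24202799e-03]
 [-9.99999625e-01  5.78457067e-04  6.43939201e-04]] [ 3.61311273e+00  1.81782290e+01  1.03981018e+02 -3.63671071e-02
  5.78796303e+01  9.35612859e+01] 0.0008356654682525992
```

```bash
python3 -m creep '4 0 -0.6 0 1;4 0 0 0 1;4 0 0 0 1;2 0 0 0 1;1 0 0 0 1;0 0 0 0 1;0 0 0 0 1'; python3 - <<'E'
from h import *
s=get_state();C=cam('wrist',s);I=grab_frame('wrist');T=grab_frame('top')
cv2.imwrite('pics/w1.png',np.hstack([I,np.clip(cv2.resize(T[150:350,140:290],None,fx=1.9,fy=1.92)*1.5,0,255).astype(np.uint8)]))
print(s['tool_pos'])
E
```

```text
time_s: 3.7
tool_pos: [0.4531, 0.1387, 0.2554]
eef_rot: [[0.001, -0.001, -1.0], [0.0, -1.0, 0.001], [-1.0, -0.0, -0.001]]
ft_force: [-0.1, -0.3, 0.3]
width: 0.0009
[0.45312873 0.13866704 0.25539142]
```

View pics/w1.png

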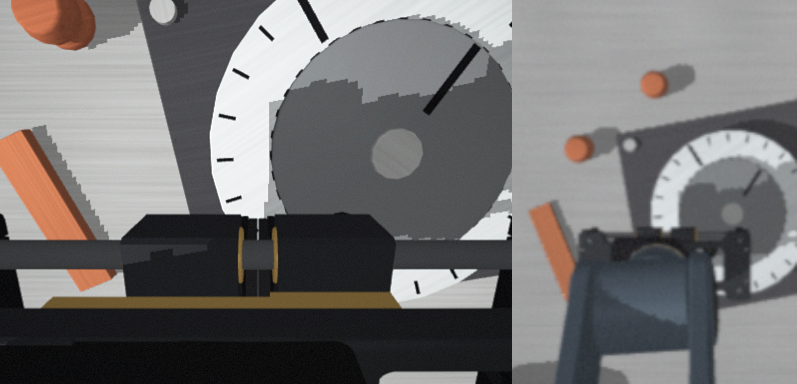

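The wrist view shows both the long line (302,0 to 325,40) and the mark (478,46 to 427,112), so I can use it to measure the alignment. Now the push.

```bash
python3 -m creep '0 1 0 0 1;0 0.6 0 0 1;0 0.4 0 0 1;0 0.4 0 0 1;0 0.4 0 0 1;0 0.4 0 0 1;0 0.4 0 0 1;0 0.4 0 0 1;0 0.4 0 0 1;0 0.4 0 0 1;0 0.4 0 0 1;0 0.4 0 0 1;0 0.4 0 0 1;0 0.4 0 0 1;0 0.2 0 0 1;0 0 0 0 1;0 0 0 0 1'; python3 - <<'E'
from h import *
s=get_state();C=cam('wrist',s);I=grab_frame('wrist')
cv2.imwrite('pics/w2.png',I)
print(s['tool_pos'],s['ft_force'])
E
```

```text
time_s: 5.5
tool_pos: [0.4525, 0.0733, 0.2547]
eef_rot: [[-0.0, -0.0, -1.0], [0.0, -1.0, 0.0], [-1.0, -0.0, 0.0]]
ft_force: [-1.1, 2.2, 0.1]
width: 0.0006
[0.45246282 0.07331375 0.25470397] [-1.05417138  2.20399549  0.13771576]
```

View pics/w2.png

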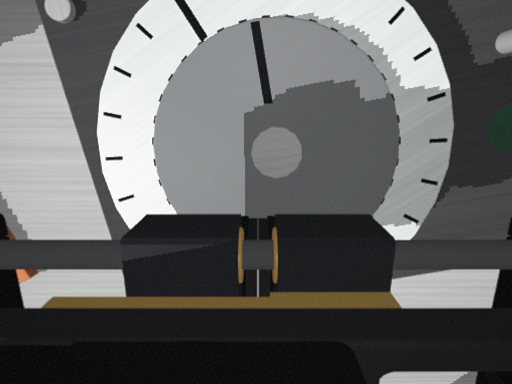

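```bash
cat > ang.py <<'E'
from h import *
def rep(mark,line,C):
    a=lambda p:np.degrees(np.arctan2(p[1],p[0]))
    m=back(mark,.064,C)[:,:2];l=back(line,.052,C)[:,:2]
    c=np.array([.498,.063])
    # intersection of mark axis/line axis = dial axis
    A=np.c_[m[0]-m[1],-(l[0]-l[1])];t=np.linalg.solve(A,l[1]-m[1]);print('axis isect',m[1]+t[0]*(m[0]-m[1]))
    print('mark',m,a(m[0]-m[1]),'line',l,a(l[0]-l[1]))
    print('from c:',a(m[0]-c),a(l[0]-c),a(l[1]-c))
E
python3 - <<'E'
from ang import *
C=cam('wrist'); print(back([(276,152)],.066,C))
rep([(255,22),(268,103)],[(180,0),(204,38)],C)
E
```

```text
[[0.49771964 0.06360943 0.066     ]]
axis isect [0.49685139 0.06346615]
mark [[0.56222606 0.07486302]
 [0.52336876 0.06808896]] 9.88908738636136 line [[0.57570581 0.11425401]
 [0.55736867 0.10244359]] 32.78442249477734
from c: 10.465002433279023 33.408465330299975 33.59942406221312
```

```bash
python3 -m creep '0 0.3 0 0 1;0 0.3 0 0 1;0 0.3 0 0 1;0 0.3 0 0 1;0 0.3 0 0 1;0 0.2 0 0 1;0 0 0 0 1;0 0 0 0 1'; python3 - <<'E'
from h import *
s=get_state();C=cam('wrist',s);I=grab_frame('wrist')
cv2.imwrite('pics/w3.png',cv2.resize(I[:200,80:400],None,fx=2.5,fy=2.5,interpolation=cv2.INTER_CUBIC))
print(s['tool_pos'],s['ft_force'])
E
```

```text
time_s: 6.35
tool_pos: [0.4533, 0.0558, 0.2551]
eef_rot: [[0.002, -0.0, -1.0], [-0.001, -1.0, 0.0], [-1.0, 0.001, -0.002]]
ft_force: [0.3, 2.3, 0.4]
width: 0.0005
[0.45332637 0.05579402 0.25505896] [0.34853651 2.27346384 0.39274275]
```

View pics/w3.png

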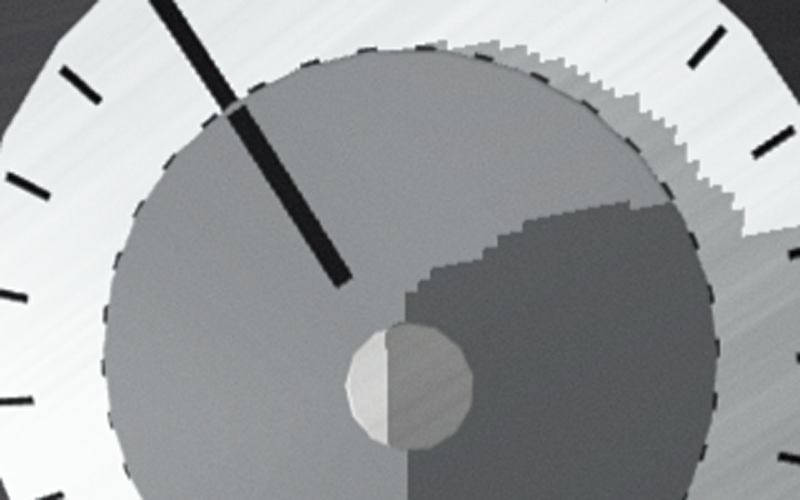

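```bash
python3 - <<'E'
from ang import *
C=cam('wrist'); f=lambda P:[(80+x/2.5-.3,y/2.5-.3) for x,y in P]
print(back(f([(409,386)]),.066,C))
rep(f([(236,110),(344,281)]),f([(160,0),(230,103)]),C)
E
```

```text
[[0.49706701 0.06378531 0.066     ]]
axis isect [0.51942138 0.07758545]
mark [[0.55288668 0.0982796 ]
 [0.51923801 0.07747205]] 31.731665050086672 line [[0.57651632 0.11583196]
 [0.55654897 0.10245632]] 33.81717186719407
from c: 32.731754860332174 33.93577125552808 33.97614264817068
```

```bash
python3 -m creep '0 0.1 0 0 1;0 0 0 0 1;0 0 0 0 1;0 -0.5 0 0 1;0 -1 0 0 1;0 -1 0 0 1;0 0 0 0 1;0 0 0 0 1'; python3 - <<'E'
from h import *
s=get_state();C=cam('wrist',s);I=grab_frame('wrist')
np.savez('w4.npz',R=C[2],o=C[3])
cv2.imwrite('pics/w4.png',cv2.resize(I[:200,80:400],None,fx=2.5,fy=2.5,interpolation=cv2.INTER_CUBIC))
print(s['tool_pos'],s['ft_force'])
E
```

```text
time_s: 7.2
tool_pos: [0.4523, 0.0808, 0.2547]
eef_rot: [[-0.001, 0.001, -1.0], [-0.0, -1.0, -0.001], [-1.0, 0.0, 0.001]]
ft_force: [-0.8, 0.4, -1.5]
width: 0.0001
[0.45227019 0.08078251 0.2546599 ] [-0.78371868  0.39144033 -1.52581988]
```

View pics/w4.png

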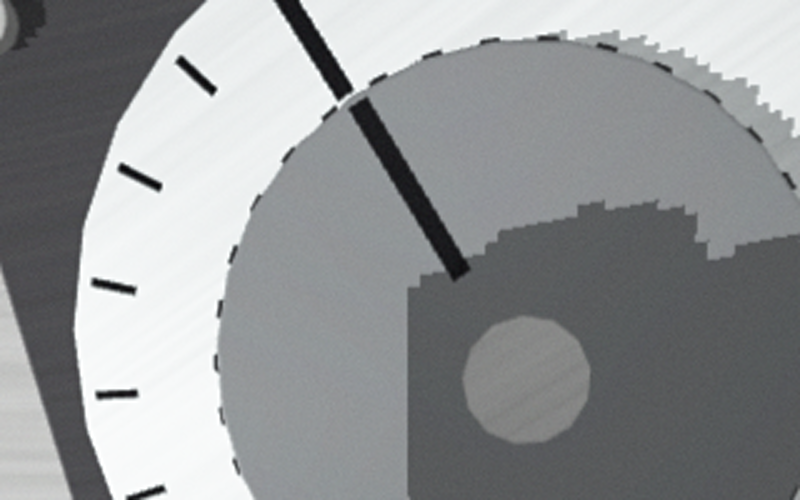

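```bash
python3 - <<'E'
from ang import *
C=cam('wrist'); f=lambda P:[(80+x/2.5-.3,y/2.5-.3) for x,y in P]
c=back(f([(526.5,380)]),.066,C)[0,:2];print(c)
m=back(f([(357,103),(461,274)]),.064,C)[:,:2];l=back(f([(288,0),(346,94)]),.052,C)[:,:2]
a=lambda p:np.degrees(np.arctan2(p[...,1],p[...,0]))
print(a(m-c),a(m[0]-m[1]),a(l-c),a(l[0]-l[1]))
E
```

```text
[0.49758009 0.06309753]
[32.49702488 32.7100803 ] 32.35455406299094 [33.02903008 33.14027264] 32.65984015035877
```

The mark is within about 0.5° of the line and the fingers are clear of the dial. Next the lever.

```bash
python3 -m creep '-3 0 0 0 1;-4 0 0 0 1;0 4 -1 0 1;0 4 -1 0 1;0 4 -1 0 1;0 4 -1 0 1;0 4 -1 0 1;0 4 -1 0 1;0 4.2 -0.8 0 1;0 0 0 0.122 1;0 0 0 0.122 1;0 0 0 0.122 1;0 0 0 0.122 1;0 0 0 0.122 1;0 0 0 0 1;0 0 0 0 1'; python3 - <<'E'
from h import *
I=grab_frame('top');C=cam('top');o=ortho(I,C,.07,.40,.65,-.26,.0,.5)
cv2.imwrite('pics/t5.png',np.clip(o*1.5,0,255).astype(np.uint8));W=grab_frame('wrist');cv2.imwrite('pics/w5.png',W)
E
```

```text
time_s: 8.85
tool_pos: [0.5203, -0.2019, 0.3246]
eef_rot: [[-0.0, -0.571, -0.821], [0.0, -0.821, 0.571], [-1.0, 0.0, 0.0]]
ft_force: [0.2, 0.7, -0.3]
width: -0.0
```

View pics/w5.png

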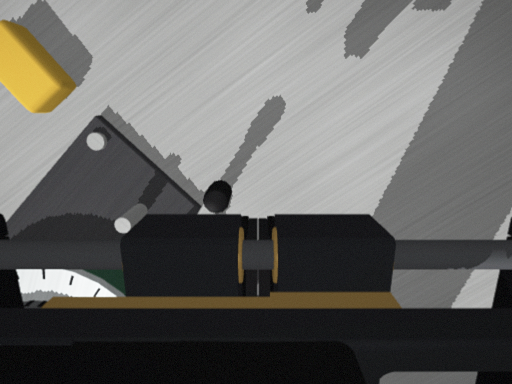

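```bash
python3 - <<'E'
from h import *
s=get_state();C=cam('wrist',s)
p=back([(220,190)],.082,C)[0];q=back([(214,204)],.046,C)[0];print(p,q)
for P in (p,q,np.array([.5396,-.1728,0])): print((s['eef_rot'].T@(P-s['tool_pos'])))
E
```

```text
[ 0.54410159 -0.18435684  0.082     ] [ 0.53184836 -0.1635353   0.046     ]
[ 0.24267028 -0.02794846 -0.00953477]
[ 0.27867567 -0.03802735  0.01241302]
[ 0.32467268 -0.03486114  0.00074368]
```

```bash
python3 -m creep '4 0 -0.5 0 1;3 0 0 0 1;1.2 0 0 0 1;0 0 0 0 1;0 -0.6 0 0 1;0 -0.4 0 0 1;0 -0.4 0 0 1;0 -0.4 0 0 1;0 -0.4 0 0 1;0 -0.4 0 0 1;0 -0.4 0 0 1;0 -0.4 0 0 1;0 0 0 0 1'; python3 -m creep '0 -0.4 0 0 1;0 -0.4 0 0 1;0 -0.4 0 0 1;0 -0.4 0 0 1;0 -0.4 0 0 1;0 -0.4 0 0 1;0 -0.4 0 0 1;0 -0.4 0 0 1;0 -0.4 0 0 1;0 -0.4 0 0 1;0 -0.4 0 0 1;0 0 0 0 1;0 0 0 0 1'; python3 - <<'E'
from h import *
W=grab_frame('wrist');cv2.imwrite('pics/w6.png',W)
s=get_state();k=s['tool_pos'][:2]+.0194*np.array([.574,.819])-np.array([.507,-.1016]);print(k)
E
```

```text
time_s: 10.25
tool_pos: [0.5452, -0.1773, 0.2442]
eef_rot: [[0.004, -0.572, -0.82], [-0.003, -0.82, 0.572], [-1.0, 0.0, -0.005]]
ft_force: [0.2, -1.9, 0.6]
width: 0.0004
time_s: 11.55
tool_pos: [0.569, -0.14, 0.2425]
eef_rot: [[-0.001, -0.573, -0.82], [0.001, -0.82, 0.573], [-1.0, -0.001, 0.002]]
ft_force: [-0.9, 0.6, 0.1]
width: 0.0007
[ 0.07325209 -0.0226996 ]
```

View pics/w6.png

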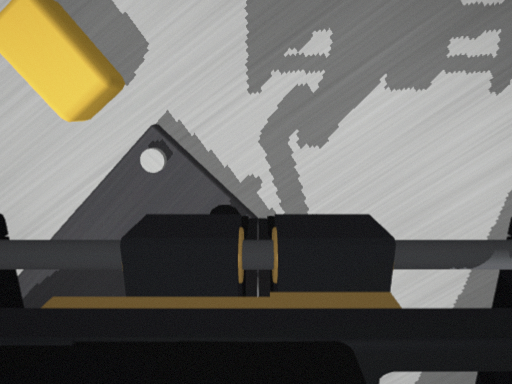

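```bash
python3 -m creep '0 -0.4 0 0 1;0 -0.4 0 0 1;0 -0.4 0 0 1;0 -0.3 0 0 1;0 0 0 0 1';for i in 1 ; do python3 -m creep '0 -0.2 0 0 1;0 0 0 0 1'; done; python3 -m creep '0 -0.2 0 0 1;0 0 0 0 1'
```

```text
time_s: 12.1
tool_pos: [0.5778, -0.1279, 0.2425]
eef_rot: [[-0.001, -0.573, -0.82], [0.0, -0.82, 0.573], [-1.0, 0.0, 0.001]]
ft_force: [-3.2, -1.3, 0.0]
width: 0.0006
time_s: 12.3
tool_pos: [0.5788, -0.1266, 0.2425]
eef_rot: [[-0.001, -0.573, -0.82], [0.0, -0.82, 0.573], [-1.0, 0.0, 0.001]]
ft_force: [-3.9, -1.4, 0.2]
width: 0.0002
time_s: 12.5
tool_pos: [0.5799, -0.1251, 0.2426]
eef_rot: [[-0.001, -0.573, -0.82], [0.0, -0.82, 0.573], [-1.0, 0.0, 0.001]]
ft_force: [-5.0, -1.8, -0.6]
width: 0.0009
```

```bash
python3 -m creep '0 -0.2 0 0 1;0 0 0 0 1;0 0 0 0 1'; python3 -m creep '0 -0.2 0 0 1;0 0 0 0 1;0 0 0 0 1'
```

```text
time_s: 12.8
tool_pos: [0.5806, -0.1239, 0.2426]
eef_rot: [[-0.003, -0.573, -0.82], [-0.0, -0.82, 0.573], [-1.0, 0.002, 0.002]]
ft_force: [-6.0, -4.6, 0.7]
width: 0.0007
time_s: 13.1
tool_pos: [0.5811, -0.1234, 0.2426]
eef_rot: [[-0.005, -0.571, -0.821], [-0.003, -0.821, 0.571], [-1.0, 0.005, 0.002]]
ft_force: [-9.6, -8.7, 1.9]
width: 0.0003
```

The force rose to about 13 N and the motion stopped, so the lever is at its stop. I'll back off along the push direction, lift and check.

```bash
python3 -m creep '0 0.5 0 0 1;0 1 0 0 1;0 2 0 0 1;-4 1 0 0 1;-4 0 0 0 1;-4 4 0 0 1;0 4 0 0 1;0 4 0 0 1;0 4 4 0 1;0 4 4 0 1;0 0 0 0 1;0 0 0 0 1'; python3 - <<'E'
from h import *
I=grab_frame('top');C=cam('top');cv2.imwrite('pics/top7.png',I)
o=ortho(I,C,.058,.33,.62,-.22,.20,.55)
cv2.imwrite('pics/o7.png',np.clip(o*1.6,0,255).astype(np.uint8))
J=cv2.imread('pics/top0.png');d=cv2.absdiff(I,J).max(2)[150:320,140:230];print('diff near loose left',(d>40).sum())
print((cv2.absdiff(I,J).max(2)[150:192,300:335]>40).sum())
E
```

```text
time_s: 14.3
tool_pos: [0.3919, -0.2717, 0.3588]
eef_rot: [[0.003, -0.576, -0.818], [-0.002, -0.818, 0.576], [-1.0, -0.0, -0.004]]
ft_force: [-0.1, 0.1, 0.1]
width: 0.0005
diff near loose left 0
0
```

View pics/o7.png

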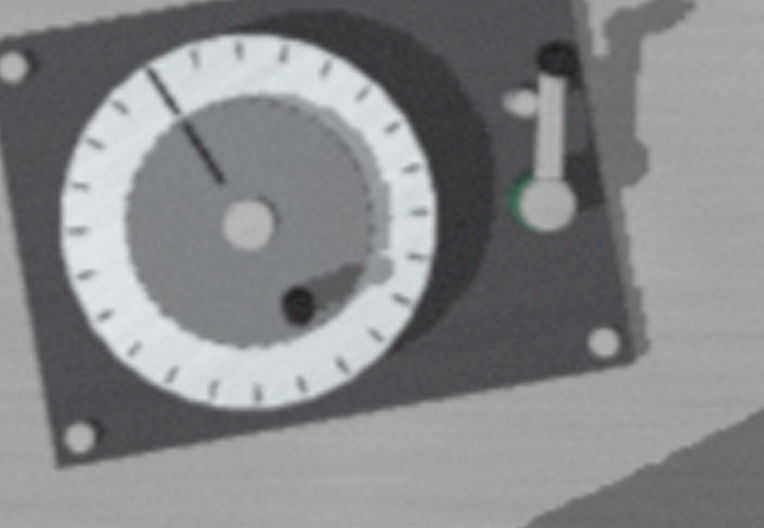

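The mark (182,118 to 221,182) continues the long line (150,68 to 179,113). The lever's bar lies against the stop pin (520,102), the loose things haven't moved, and the arm is clear.

```bash
python3 -c "
from bench import *
print(close_job())"
```

```text
the job is handed in; nothing more can be done
None
```

The dial is set on the long line, the clamp lever is over against its stop pin, and I handed the job in at about 14 s of the 54 s. No verdict was reported.

- **Dial:** I pushed the peg about 68° counter-clockwise with the shut fingertips, at about 2–3 N, then corrected by 1 mm. With the fingers withdrawn, the close wrist view put the mark about 0.3–0.6° (about 0.6 mm) from the long line. After the lever push, the top view showed the two still in line.
- **Lever:** I pushed the knob over until the motion stopped and the force rose to about 13 N (limit 35 N), then backed off. The top view shows the bar against the stop pin.
- **Loose things:** The before and after top views show no difference around the copper bar, the insulators or the tape.
- **Robot:** It finished clear of everything, with the wrist force near zero.

No check failed. The only disagreement was a single rough wrist reading of the knob position, about 1 cm off the top-view one; I used the top view.

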